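# Press the ammonite mount through the guard window

## Task

In one nest of the two-station bonding press stands a mount with a round ammonite, in the other a mount with a rectangular fossil slab. Reach down through the guard's window over the ammonite's own lever and, with the fingertips only, push that lever all the way down to its stop, keep it there for two seconds so that the glue takes, then let it spring back up and draw clear. Do not touch the guard or the mounts, leave the other lever alone, and do not disturb or pick up anything on the bench.

Things in the scene. Friction and masses are not known exactly. Their poses are not given: they have to be found in the camera images.
- press: Grey base 290 x 350 x 15 mm of a hand press, fixed. Origin on the bench under the press, 165 mm behind the middle of its front edge; -x looks roughly to the robot (yaw within 0.4 rad), +y is its left seen from the robot. Two equal stations, y = +85 mm (left) and -85 mm (right): a lever runs forward from a hinge at x = +80 mm to a black paddle at x = -90 mm; a sprung foot hangs from it at x = +5 mm over a nest.
- guard: White sheet-and-wire guard fixed over the press, 270 x 334 mm; origin and axes as the press. Top face level, 112 mm above the bench, 4 mm thick, with a window over each paddle, 84 mm (x) by 104 mm (y), centred at x = -90, y = +85 and -85 mm. Front and sides closed; behind the windows wires 42 mm apart. Nothing stands above it. Not to be touched.
- window_left (a point): Centre of the left window, in the plane of the guard's top face (112 mm above the bench); axes as the press.
- window_right (a point): Centre of the right window, likewise.
- paddle_left (a point): Centre of the upper face of the left lever's paddle, a black square 34 x 34 mm, 9 mm thick; moves with the lever. At rest it is 94 mm above the bench, 18 mm below the guard's top face, under the middle of the window; at the lever's stop it is about 24 mm lower (70 mm above the bench).
- paddle_right (a point): The same for the right lever.
- lever_left (a joint): Angle of the left lever, rad: 0 up (at rest), 0.14 at its hard stop, all the way down. A spring lifts it back to 0 when let go. Pressing the paddle takes about 2 N at first; from about 0.08 rad the sprung foot meets the mount, and at the stop it takes about 6 N.
- lever_right (a joint): The same for the right lever.
- foot_left: Round rubber foot, 20 mm across, hanging on a sprung stem from the left lever; origin on the lever bar, 75 mm forward of the hinge, the foot's underside 40 mm below it. Moves with the lever; it presses the mount.
- foot_right: The same for the right lever.
- nest_left (a point): Centre of the floor of the left nest (15 mm above the bench), below the left foot, at press x = +5 mm, y = +85 mm. Its lever is lever_left, its window window_left.
- nest_right (a point): Centre of the floor of the right nest, y = -85 mm.
- ammonite: Mount, loose in one of the two nests: white plastic plate 60 x 60 x 8 mm with a round stone ammonite (56 mm across, 16 mm thick, spiral on top) on it, 24 mm tall in all. Origin at the centre of its underside. Its top is 6 mm below the raised foot.
- slab: Mount, loose in the other nest: the same plate with a rectangular stone slab 34 x 60 x 16 mm (long along y) with a fish skeleton on it. Origin at the centre of its underside.
- glue: White glue bottle 32 mm across, 75 mm tall, loose on the bench left of the press. Bystander.
- jar: Amber jar 56 mm across, 70 mm tall, right of the press. Bystander.
- brush: Brush 160 mm long, lying in front of the press (robot's side). Bystander.
- carton: Small open cardboard box 70 x 50 x 30 mm, in front of the press. Bystander.
- dish: White bowl 70 mm across, 25 mm tall, left of the press towards its rear. Bystander.
- spatula: Spatula 180 mm long, lying right of the press, beyond the jar. Bystander.
Things that resemble listed ones, but are neither listed nor needed, are in the scene too. What is shaped like the ammonite but yellow is not meant.

How it is judged:
On the way:
1. the ammonite's lever is pressed down to its stop, its foot firm on the ammonite, and held there (((horizontal distance between ammonite and nest_left below 0.03 m and value of joint lever_left above 0.122 rad and contact force between foot_left and ammonite above 2 N) or (horizontal distance between ammonite and nest_right below 0.03 m and value of joint lever_right above 0.122 rad and contact force between foot_right and ammonite above 2 N))), for 1.3 s.
At the end, for the whole second after the job is handed in: The ammonite's lever has been held within 0.018 rad of its stop for 1.3 s or more, foot on the ammonite; at the end both levers are up (below 0.02 rad) and both mounts lie level and still in their nests, within 8 mm of where they began (value of joint each of lever_left, lever_right below 0.02 rad and (horizontal distance between ammonite and nest_left below 0.008 m or horizontal distance between ammonite and nest_right below 0.008 m) and distance of each of ammonite, slab from where it was at the start of the episode below 0.008 m and angle between each of ammonite, slab's own z axis and vertical below 0.1 rad and linear speed of each of ammonite, slab below 0.02 m/s); the robot touches nothing.
It fails at once if the robot touches the guard (contact force between any of the fingers, the arm and guard above 0.5 N).
It fails at once if the other lever is pressed ((value of joint lever_left above 0.03 rad and not (horizontal distance between ammonite and nest_left below 0.03 m)) or (value of joint lever_right above 0.03 rad and not (horizontal distance between ammonite and nest_right below 0.03 m))).
It fails at once if the robot touches a mount, or a mount is lifted (contact force between any of the fingers, the arm and ammonite above 0.5 N or contact force between any of the fingers, the arm and slab above 0.5 N or height (world z) of any of ammonite, slab above 0.03 m).
It fails at once if a bystander is moved or lifted (distance of any of glue, jar, brush, carton, dish, spatula from where it was at the start of the episode above 0.025 m).
It also fails if it takes over 35 s, if anything falls off the work surface, if the arm or the gripper's body presses on something with over 40 N, if the wrist force passes 120 N, or if a joint passes its speed limit or range.

## Robot

A 6-joint arm with a two-finger parallel gripper is mounted at the origin on the work surface. World frame = base frame: x ahead of the robot, y to its left, z up, the work surface at z = 0. Lengths are in m, angles in rad, forces in N, time in s.
With the tool pointing down it reaches from about 0.4 to 0.825 m from the base axis. Payload 7 kg.
Tool frame: the origin (TCP) lies midway between the tips of the shut fingers; the grasp point (between the pads) lies 19 mm behind it; z points along the fingers, y is the line along which they close (so a half turn about z gives the same grasp; the last joint's range is limited). The gripper opens to 88 mm and grips with 3 to 60 N. Pads are 19 mm wide; open, the fingers measure 130 mm over their backs; the gripper's body (78 mm by 193 mm) begins 47 mm behind the grasp point.
Start: joints at [-0.972, 0.359, 0.012, 0, -1.224, -0.288], TCP at [0.206, -0.643, 0.195] pointing down, gripper open.
Joint ranges: [-3.07, 3.07], [-1.43, 2.12], [-1.02, 1.25], [-3.03, 1.67], [-3.05, -0], [-3.03, 3.03]. Speed limits (rad/s): [2.39, 2.39, 3.01, 3.14, 3.14, 3.14].

## Interface

Orientations are given as [roll, pitch, yaw] about the fixed x, y, z axes, in that order (R = Rz(yaw) Ry(pitch) Rx(roll)).
In Python, from station import arm gives the robot as it stands.
- The arm moves only by the tool servo_tool, never from a script. Its argument "deltas" is a list of rows, each a list of 7 numbers: the closure, from -1 (fully open) to 1 (shut), then the shift along the tool's x, y, z in mm, then the turn, a rotation vector about the tool's x, y, z in degrees. In form: [[gripper, x, y, z, ax, ay, az], ...]. A call has 1 to 20 rows; each row shifts and turns the commanded pose from where the row before left it, along the tool's axes as they then stand; what a row does not reach is not made up. A row lasts 1/12 s, in which the tool goes at most 41.7 mm and 7.16 degrees, less where a joint would pass 70% of its speed; a pose out of reach is approached as far as the arm can. A call is refused whole if a number of a shift passes 41.7 or a number of a turn 7.16, either way. A call with a gripper value outside its range is refused whole. The fingers move at their own pace and stop on an object; "squeeze" is the grip in N (left out, the last holds). Time passes only in rows, so rows that do not move let the fingers close. It gives the time, the measured TCP pose, the force, the opening and the grip force at its end, in the units of the state.
- arm.get_state(): the state, without advancing time (a new reading comes with each control period).
- arm.grab_frame(name): name is "scene" or "top" or "wrist"; returns a dict with "color" (480x640x3 uint8, red, green, blue), "K" (3x3 intrinsics, pixels), "position" and "orientation" of the camera in the world. Camera axes: x right, y down, z forward; pixel columns grow to the right and rows downward; lengths in m; the calibration is good to about 2 mm. A picture is of the moment at which its call begins. There is no depth.
- arm.job_done(): hands the job in; it is judged then, once.
Trained networks look in a picture, given as the dict that the camera call returned (one of the last four; its "shot" number tells which), for a name from the list of things; names that differ only in an ending like _2 or _b are one class to them, and where a whole thing is asked for, a point or a joint stands for the part that bears it (a point fixed in the world has none). Each returns a list of dicts, best first, with "conf" (0 to 1); they miss things now and then, are a little off and sometimes report something else, mostly with a low value. They report only what shows in the picture. A call takes as long as a camera call. They do not tell look-alikes from the thing itself.
- arm.recognise(query, picture): "at" ([x, y, z] in m, in the coordinates of the camera as it stood for that picture, good to about 4 mm: the middle of the surface that is visible of it).
The state is a dict: "t": time; "q": joint angles; "qd": joint speeds; "joint_efforts": joint torques, N m; "eef_pos": TCP position; "ee_rot": TCP orientation; "force": force on the tool from outside, world axes, zero at the start; "moment": the same for the moment, N m; "width": finger opening in m; "gripper_force": force on a finger pad.
Only numpy, scipy, OpenCV 4.12 (cv2) and the standard library are available. Lean on these libraries where they do the work, as an engineer would, in place of code of your own. Each camera call takes 0.05 s, during which the arm holds its last target. There are 200 camera calls.

## Working session

There is one attempt and no reset: what is moved stays moved. The work goes in short steps, Python scripts to look and compute and a tool call to move; the robot and the scene stay as the last step left them, time stands still between calls to the robot, and variables do not carry over. Pictures are saved under pics/ and viewed, at most 10 in all, crops included, and the job is handed in when it is done.

Besides the shell and the picture viewer there is one more tool, called after "Request:" in YAML: its name, and indented under it one key for each argument. servo_tool: Moves the arm, as the interface text tells. Its arguments: {"type":"object","properties":{"deltas":{"type":"array","items":{"type":"array","items":{"type":"number"}}},"squeeze":{"type":"number"}},"required":["deltas"]}

```bash
mkdir -p pics; cat > h.py <<'E'
import numpy as np, cv2
from station import arm
from scipy.spatial.transform import Rotation as R
def rot(o):
    o=np.array(o,float)
    if o.shape==(3,3): return o
    return R.from_euler('xyz',o).as_matrix() if o.size==3 else R.from_quat(o).as_matrix()
def world(f,p): return rot(f["orientation"])@np.array(p)+np.array(f["position"])
def pix(f,w):
    c=rot(f["orientation"]).T@(np.array(w)-np.array(f["position"])); u=np.array(f["K"])@c; return u[:2]/u[2]
def save(f,n): cv2.imwrite(n,f["color"][:,:,::-1])
E
python3 - <<'E'
from h import *
for c in ("top","scene"):
    f=arm.grab_frame(c); save(f,f"pics/{c}.png"); print(c,f["position"],f["orientation"])
    for q in ("ammonite","slab","guard","paddle_left","press"):
        for d in arm.recognise(q,f)[:4]:
            w=world(f,d["at"]); print(q,round(d["conf"],2),w.round(3),pix(f,w).round())
print(arm.get_state())
E
```

```text
top [0.38207603 0.0149119  1.09001843] [-2.91756308e+00 -2.22035437e-03 -1.58135849e+00]
ammonite 0.72 [ 0.636 -0.175  0.039] [397. 236.]
ammonite 0.7 [ 0.76  -0.378  0.024] [472. 190.]
slab 0.55 [ 0.656 -0.009  0.036] [330. 229.]
guard 0.64 [ 0.556 -0.096  0.112] [369. 263.]
paddle_left 0.63 [ 0.591 -0.008  0.092] [331. 250.]
paddle_left 0.18 [ 0.41  -0.145  0.007] [387. 329.]
press 0.91 [ 0.596 -0.101  0.019] [367. 254.]
press 0.36 [ 0.555 -0.091  0.113] [368. 263.]
scene [ 1.281172   -0.11659798  1.12956258] [-2.53140952 -0.00846195  1.43925812]
ammonite 0.72 [ 0.774 -0.379  0.027] [150. 374.]
ammonite 0.7 [ 0.642 -0.173  0.042] [251. 299.]
slab 0.72 [ 0.671 -0.023  0.041] [326. 304.]
guard 0.85 [ 0.558 -0.097  0.115] [283. 242.]
paddle_left 0.57 [ 0.611 -0.011  0.093] [328. 265.]
press 0.95 [ 0.611 -0.105  0.018] [283. 289.]
{'t': 0.6, 'q': array([-9.71918685e-01,  3.58587311e-01,  1.19216180e-02, -4.29287881e-06,
       -1.22409653e+00, -2.88075114e-01]), 'qd': array([-0.00035217, -0.00027302,  0.00067553, -0.00050315, -0.00118293,
        0.0013596 ]), 'joint_efforts': array([ 8.57888499e-04, -5.81992650e+01,  2.93179286e+01,  6.99966744e+00,
        1.23081473e-02, -1.85873120e-05]), 'eef_pos': array([ 0.20639885, -0.6426596 ,  0.19477811]), 'ee_rot': array([-3.14156110e+00,  1.35610849e-05, -2.83079158e+00]), 'force': array([ 0.72674935,  0.57489315, -0.39417629]), 'moment': array([-0.02134404, -0.00893923,  0.02314206]), 'gripper_force': 0.0, 'width': 0.0873840819623382}
```

View pics/top.png

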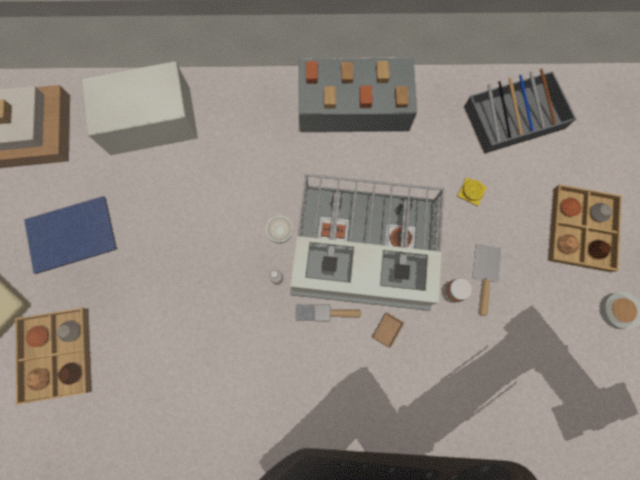

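View pics/scene.png

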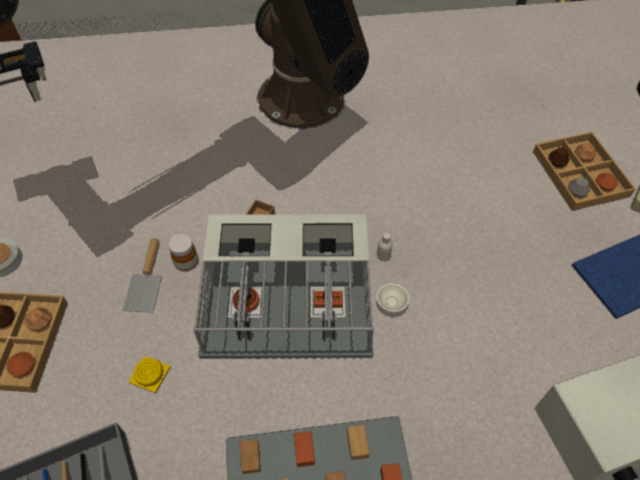

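The top picture shows two candidates. The brown round one on a white plate is in the right nest, at top (400,236) and scene (246,299). The yellow one on the bench, at top (473,190) and scene (150,374), is the look-alike. The slab is in the left nest at (333,229), so I need the right lever, whose paddle is at (402,271). I'll confirm that in one enlarged crop.

```bash
python3 - <<'E'
import cv2,numpy as np
a=cv2.imread('pics/top.png')[170:312,285:450]; b=cv2.imread('pics/scene.png')[208:360,190:380]
a=cv2.resize(a,None,fx=4,fy=4,interpolation=cv2.INTER_CUBIC)
cv2.imwrite('pics/topc.png',a)
b=cv2.resize(b,None,fx=3.9,fy=3.9,interpolation=cv2.INTER_CUBIC); cv2.imwrite('pics/scc.png',b); print(a.shape,b.shape)
E
```

```text
(568, 660, 3) (593, 741, 3)
```

View pics/topc.png

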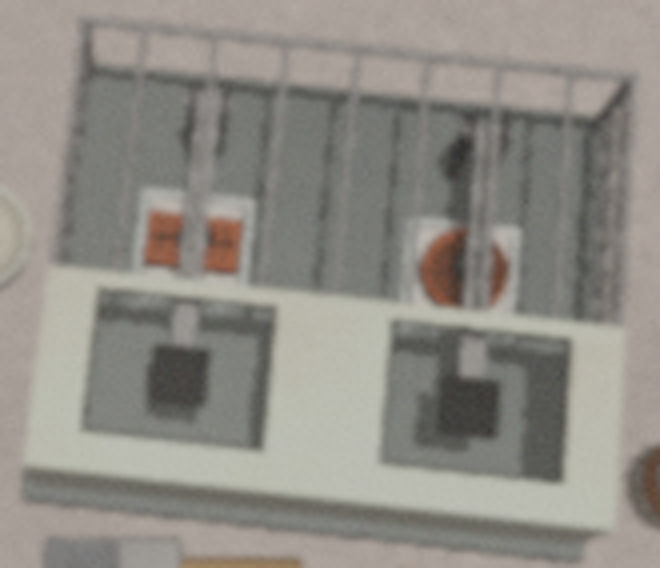

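View pics/scc.png

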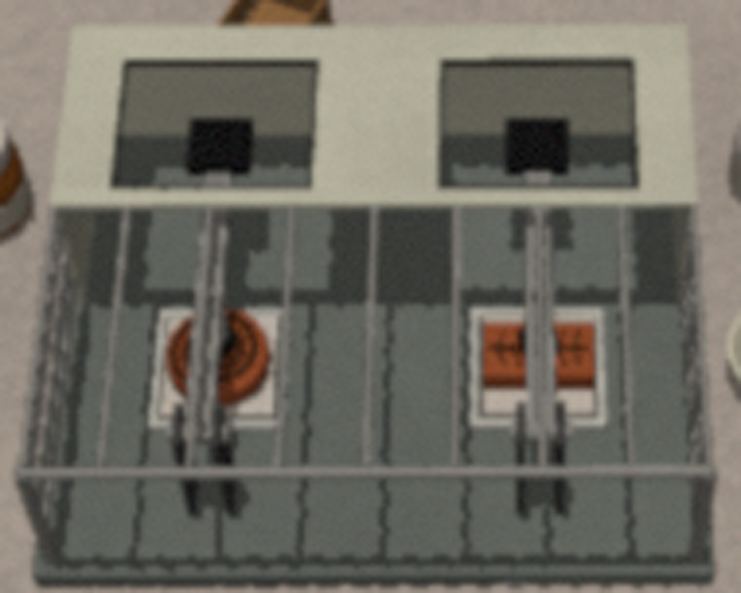

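The crop confirms it: the brown spiral ammonite is in the right nest (crop 465,268) and the fish slab is in the left (195,240). I'll push through the right window, whose crop corners run from (393,318) to (561,482). Next I'll fit the guard's pose from the window corners.

```bash
python3 - <<'E'
from h import *
from scipy.optimize import least_squares
ft=arm.grab_frame("top"); fs=arm.grab_frame("scene")
# order: rear-left, rear-right, front-right, front-left (seen from robot)
loc=np.array([[42,52],[42,-52],[-42,-52],[-42,52]])/1e3
L=loc+[-.09,.085]; Rr=loc+[-.09,-.085]
cv=lambda p,s,o:(np.array(p)+.5)/s-.5+np.array(o)
T=np.r_[cv([(98,288),(277,306),(264,450),(83,433)],4,(285,170)),cv([(393,318),(572,338),(561,482),(380,464)],4,(285,170))]
S=np.r_[cv([(638,187),(439,187),(441,60),(635,60)],3.9,(190,208)),cv([(311,187),(112,187),(124,62),(317,62)],3.9,(190,208))]
P=np.r_[L,Rr]
def W(v,p,z=.112):
    c,s=np.cos(v[2]),np.sin(v[2]); return np.r_[np.array([[c,-s],[s,c]])@p+v[:2],z]
def res(v,sets): return np.concatenate([pix(f,W(v,p))-u for f,U in sets for p,u in zip(P,U)])
for sets in ([(ft,T)],[(fs,S)],[(ft,T),(fs,S)]):
    r=least_squares(res,[.63,-.1,0],args=(sets,)); print(r.x.round(4),np.sqrt(np.mean(r.fun**2)).round(2))
    for z in (.112,.094): print(z, W(r.x,np.array([-.09,-.085]),z).round(4),"top px",pix(ft,W(r.x,np.array([-.09,-.085]),z)).round(1), "scene",pix(fs,W(r.x,np.array([-.09,-.085]),z)).round(1))
print("paddle seen top",cv((468,408),4,(285,170)),"scene",cv((220,145),3.9,(190,208)))
E
```

```text
[ 0.6393 -0.0995 -0.1165] 0.29
0.112 [ 0.54   -0.1735  0.112 ] top px [403.9 269.6] scene [245. 240.]
0.094 [ 0.54   -0.1735  0.094 ] top px [402.4 270.8] scene [245.9 245. ]
[ 0.6377 -0.0997 -0.1228] 0.34
0.112 [ 0.5379 -0.173   0.112 ] top px [403.7 270.5] scene [245.2 239.2]
0.094 [ 0.5379 -0.173   0.094 ] top px [402.3 271.7] scene [246.  244.2]
[ 0.6386 -0.0996 -0.1195] 0.41
0.112 [ 0.5391 -0.1732  0.112 ] top px [403.8 270. ] scene [245.1 239.6]
0.094 [ 0.5391 -0.1732  0.094 ] top px [402.3 271.2] scene [246.  244.7]
paddle seen top [401.625 271.625] scene [246.03846154 244.80769231]
```

Request:
servo_tool:
  deltas:
    - [1,-12,9,0,0,0,0]
    - [1,-24,18,0,0,0,0]
    - [1,-26.5,20,0,0,0,0]
    - [1,-26.5,20,0,0,0,0]
    - [1,-26.5,20,0,0,0,0]
    - [1,-26.5,20,0,0,0,0]
    - [1,-26.5,20,0,0,0,0]
    - [1,-26.5,20,0,0,0,0]
    - [1,-26.5,20,0,0,0,0]
    - [1,-26.5,20,0,0,0,0]
    - [1,-26.5,20,0,0,0,0]
    - [1,-26.5,20,0,0,0,0]
    - [1,-26.5,20,0,0,0,0]
    - [1,-26.5,20,0,0,0,0]
    - [1,-26.5,20,0,0,0,0]
    - [1,-26.5,20,0,0,0,0]
    - [1,-26.5,20,0,0,0,0]
    - [1,-26.5,20,0,0,0,0]
    - [1,0,0,0,0,0,0]
  squeeze: 10

```text
t: 2.28
eef_pos: [0.541, -0.1675, 0.1947]
ee_rot: [-3.142, 0.001, -2.827]
force: [-1.4, 0.7, 0.2]
width: 0.0005
gripper_force: 0.0
```

Request:
servo_tool:
  deltas:
    - [1,0,0,0,0,0,4]
    - [1,0,0,0,0,0,4]
    - [1,0,0,0,0,0,4]
    - [1,0,0,0,0,0,4]
    - [1,0,0,0,0,0,4]
    - [1,0,0,0,0,0,4.8]
    - [1,0,0,0,0,0,0]
    - [1,0,0,0,0,0,0]

```text
t: 2.95
eef_pos: [0.5381, -0.1713, 0.1949]
ee_rot: [3.142, 0.0, 3.022]
force: [-0.8, -1.1, 0.2]
width: 0.0006
gripper_force: 0.0
```

```bash
cat > m.py <<'E'
from h import *
s=arm.get_state(); Rm=rot(s["ee_rot"]); print(s["t"],s["eef_pos"].round(4),s["ee_rot"].round(3),s["force"].round(2),s["width"])
print("tool mm",(Rm.T@(np.array([.539,-.173,s["eef_pos"][2]])-s["eef_pos"])*1e3).round(1),"yaw err tool deg",np.degrees(s["ee_rot"][2]-(np.pi-.1195)).round(1))
E
python3 m.py; python3 - <<'E'
from h import *
f=arm.grab_frame("scene"); save(f,"pics/s2.png")
im=f["color"][200:360,190:390,::-1]; cv2.imwrite("pics/s2c.png",cv2.resize(im,None,fx=3.5,fy=3.5,interpolation=cv2.INTER_CUBIC))
print(pix(f,arm.get_state()["eef_pos"]))
E
```

```text
2.95 [ 0.5381 -0.1713  0.1949] [3.142 0.    3.022] [-0.83 -1.12  0.23] 0.0005861342747252146
tool mm [-1.1 -1.6  0. ] yaw err tool deg 0.0
[241.89485342 214.43697338]
```

View pics/s2c.png

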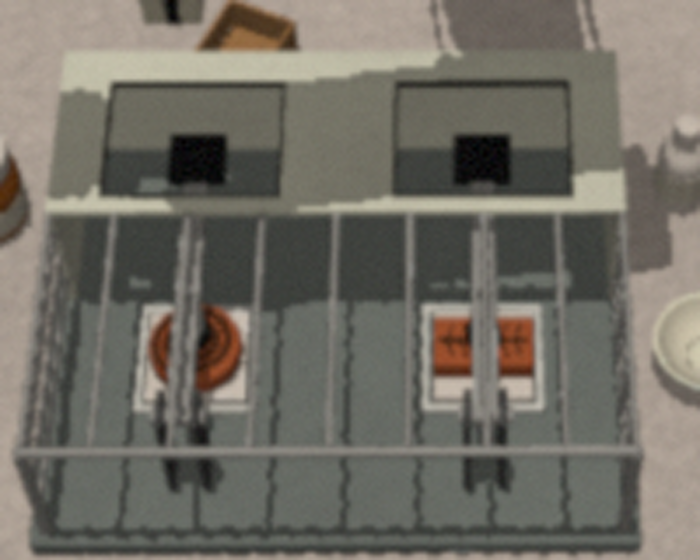

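The fingers appear at crop (172,20), a bit above the expected tip position (182,50). I'll check a wider crop before descending.

```bash
python3 - <<'E'
import cv2
im=cv2.imread("pics/s2.png")[120:270,150:350]; cv2.imwrite("pics/s2d.png",cv2.resize(im,None,fx=4,fy=4,interpolation=cv2.INTER_CUBIC))
from h import *
f=arm.grab_frame("top"); im=f["color"][170:330,300:480,::-1]; print(pix(f,arm.get_state()["eef_pos"]))
cv2.imwrite("pics/t2.png",cv2.resize(im,None,fx=3.5,fy=3.5,interpolation=cv2.INTER_CUBIC))
E
```

```text
[410.20800804 264.06789356]
```

View pics/s2d.png

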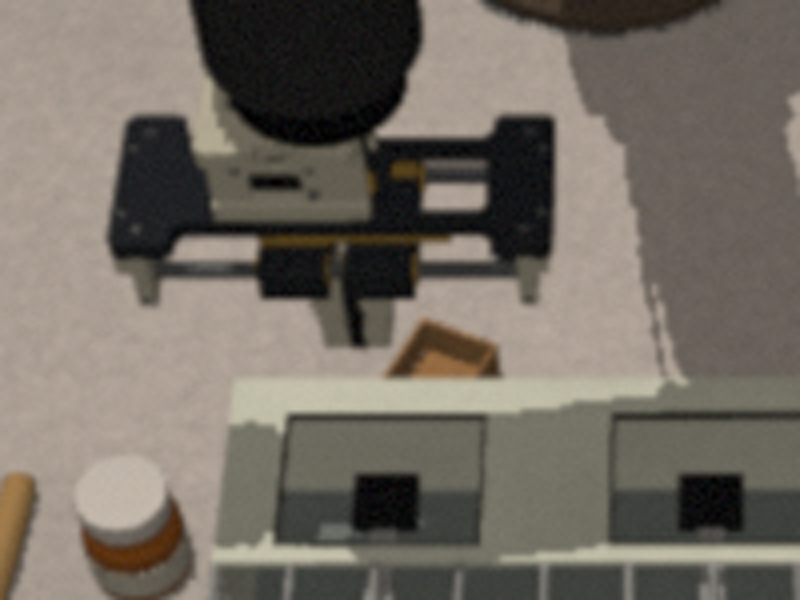

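The gap between the shut fingertips is at about (239.5,206.5), roughly 8 px from the TCP's projection at (242,214). I'll look from the wrist and top cameras to settle that.

```bash
python3 - <<'E'
from h import *
f=arm.grab_frame("wrist"); s=arm.get_state(); print(s["eef_pos"],f["position"],f["orientation"])
Rm=rot(s["ee_rot"]); print("cam in tool",Rm.T@(f["position"]-s["eef_pos"]),rot(f["orientation"])@[0,0,1])
print("tcp px",pix(f,s["eef_pos"]),"paddle px",pix(f,[.539,-.173,.094]))
im=f["color"][:,:,::-1].copy()
t=cv2.imread("pics/t2.png"); t=cv2.resize(t,(int(t.shape[1]*300/t.shape[0]),300)); im=cv2.resize(im,(400,300))
cv2.imwrite("pics/wt.png",np.hstack([im,t])); print(t.shape)
E
```

```text
[ 0.53817538 -0.17145236  0.19481267] [ 0.46590966 -0.16340047  0.38585682] [2.86644007e+00 5.79876315e-04 1.45130501e+00]
cam in tool [ 0.07269484 -0.00064145 -0.19104994] [ 0.26968992 -0.03294193 -0.96238359]
tcp px [329.53151379 270.11359265] paddle px [327.15101064 221.84606843]
(300, 337, 3)
```

View pics/wt.png

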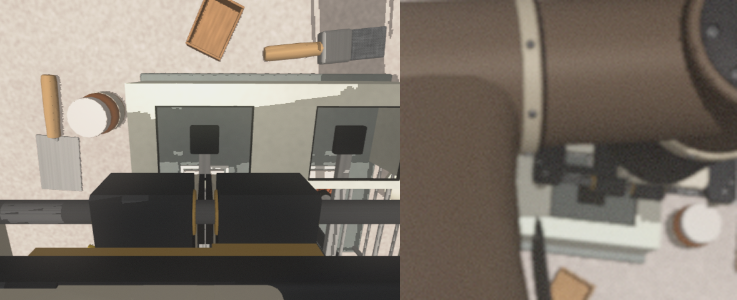

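The wrist picture shows the right paddle at (204,139), i.e. (326,222) at full size, which matches the predicted (327,222). Lateral alignment is good, so only the apparent fingertip height is in question. I'll go down to just above the guard and check.

Request:
servo_tool:
  deltas:
    - [1,-1,-1.5,10,0,0,0]
    - [1,0,0,15,0,0,0]
    - [1,0,0,15,0,0,0]
    - [1,0,0,15,0,0,0]
    - [1,0,0,10,0,0,0]
    - [1,0,0,0,0,0,0]
    - [1,0,0,0,0,0,0]

```text
t: 3.68
eef_pos: [0.5388, -0.1734, 0.1292]
ee_rot: [-3.141, -0.001, 3.02]
force: [-0.2, -0.8, -0.2]
width: 0.0002
gripper_force: 0.0
```

```bash
python3 m.py; python3 - <<'E'
from h import *
f=arm.grab_frame("scene"); p=arm.get_state()["eef_pos"]
o=np.array([190,160]);k=4
im=cv2.resize(f["color"][160:300,190:380,::-1],None,fx=k,fy=k,interpolation=cv2.INTER_CUBIC)
for dz,c in ((0,(0,0,255)),(.019,(0,255,0)),(.038,(255,0,0)),(.066,(255,0,255))):
    u=((pix(f,p+[0,0,dz])-o+.5)*k).astype(int); cv2.circle(im,tuple(map(int,u)),3,c,-1); print(dz,u)
cv2.imwrite("pics/s3.png",im)
E
```

```text
3.6833 [ 0.5388 -0.1734  0.1292] [-3.141e+00 -1.000e-03  3.020e+00] [-0.24 -0.83 -0.24] 0.00018279130821853475
tool mm [-0.2  0.4 -0. ] yaw err tool deg -0.1
0 [218 300]
0.019 [215 278]
0.038 [211 255]
0.066 [205 220]
```

View pics/s3.png

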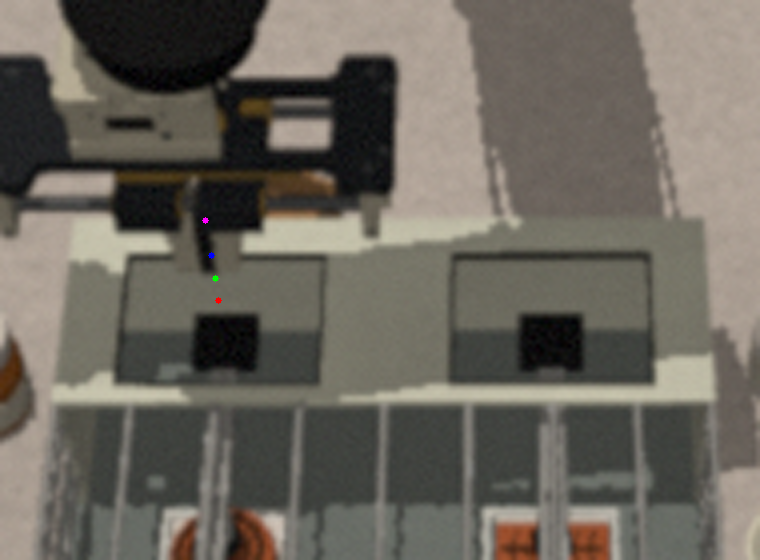

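The picture shows the shut fingertips at crop (208,272), while the reported TCP projects to (218,300), as if the tool were about 24 mm higher than reported. I'll check the wrist camera's height against the window's apparent size.

```bash
python3 - <<'E'
from h import *
from scipy.optimize import least_squares
v=[.6386,-.0996,-.1195]; c,s=np.cos(v[2]),np.sin(v[2])
W=lambda x,y,z=.112: np.r_[np.array([[c,-s],[s,c]])@[x,y]+v[:2],z]
f=dict(arm.grab_frame("wrist")); K=np.array(f["K"]); print(K[0,0])
f0=dict(f,position=np.array([0.46590966,-0.16340047,0.38585682]),orientation=np.array([2.86644007,5.79876315e-04,1.45130501]))
pts=[W(-.132,-.033),W(-.132,-.137),W(-.132,.033)]
print("pred /1.6",[(pix(f0,p)/1.6).round(1) for p in pts],"paddle",(pix(f0,W(-.09,-.085,.094))/1.6).round(1))
print("seen: (253,107),(156,107),(315,107)")
print("now cam",f["position"]); save(f,"pics/w3.png")
for d in arm.recognise("glue",f)[:1]+arm.recognise("jar",f)[:1]: print(d)
f2=arm.grab_frame("scene")
for q in("jar","carton"):
  for fr in(f,f2):
    for d in arm.recognise(q,fr)[:1]: print(q,d["conf"],world(fr,d["at"]).round(3))
E
```

```text
414.2688922809205
pred /1.6 [array([253.6, 104.2]), array([154.7, 104.2]), array([316.4, 104.2])] paddle [204.3 138.8]
seen: (253,107),(156,107),(315,107)
now cam [ 0.46713395 -0.16512738  0.32104351]
{'at': [-0.1363, -0.0234, 0.2541], 'conf': 0.79}
jar 0.79 [ 0.497 -0.306  0.07 ]
jar 0.91 [ 0.515 -0.311  0.062]
carton 0.72 [ 0.415 -0.151  0.003]
carton 0.38 [ 0.383 -0.126  0.021]
```

View pics/w3.png

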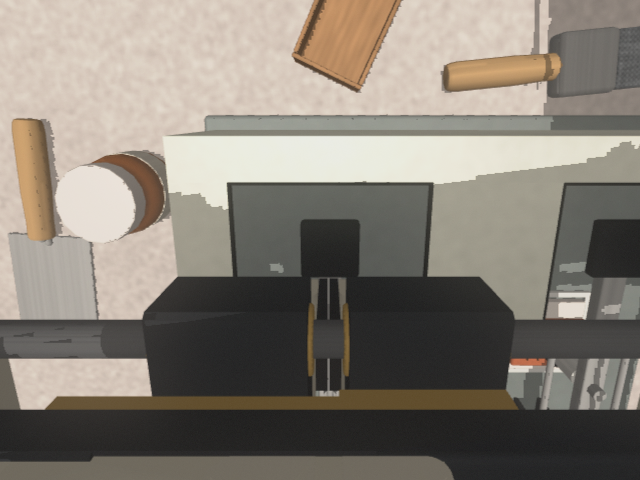

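The wrist picture shows window edges at (228,183)–(433,183), giving a camera depth of 210 mm against 209 mm predicted, so the arm's height is right. The fingertips aren't visible at the TCP pixel (329,270), so the real tips and body sit about 25–35 mm above the reported TCP. I'll descend by force in small steps, starting well inside the safe margin.

Request:
servo_tool:
  deltas:
    - [1,0,0,5,0,0,0]
    - [1,0,0,8,0,0,0]
    - [1,0,0,8,0,0,0]
    - [1,0,0,6,0,0,0]
    - [1,0,0,4,0,0,0]
    - [1,0,0,0,0,0,0]
    - [1,0,0,0,0,0,0]

```text
t: 4.72
eef_pos: [0.5389, -0.1732, 0.0984]
ee_rot: [-3.141, -0.001, 3.02]
force: [0.3, -0.0, 0.5]
width: 0.0005
gripper_force: 0.0
```

Request:
servo_tool:
  deltas:
    - [1,0,0,4,0,0,0]
    - [1,0,0,4,0,0,0]
    - [1,0,0,4,0,0,0]
    - [1,0,0,0,0,0,0]
    - [1,0,0,0,0,0,0]

```text
t: 5.13
eef_pos: [0.5388, -0.1732, 0.0865]
ee_rot: [-3.141, -0.001, 3.02]
force: [0.2, 0.1, 0.4]
width: 0.0005
gripper_force: 0.0
```

```bash
python3 m.py; python3 - <<'E'
from h import *
f=arm.grab_frame("scene"); p=arm.get_state()["eef_pos"]
o=np.array([190,180]);k=5
im=cv2.resize(f["color"][180:300,190:310,::-1],None,fx=k,fy=k,interpolation=cv2.INTER_CUBIC)
u=((pix(f,p)-o+.5)*k).astype(int); cv2.circle(im,tuple(map(int,u)),3,(0,0,255),-1); print(u)
w=arm.grab_frame("wrist"); wi=w["color"][120:420,160:300+200,::-1]
wi=cv2.resize(wi,None,fx=.66,fy=.66); im[:wi.shape[0],-0:]=im[:wi.shape[0]]
c=np.zeros((600,800,3),np.uint8); c[:,:600]=im; c[:wi.shape[0],600:600+wi.shape[1]]=wi; cv2.imwrite("pics/s4.png",c)
E
```

```text
5.1333 [ 0.5388 -0.1732  0.0865] [-3.141e+00 -1.000e-03  3.020e+00] [0.17 0.06 0.39] 0.0005059223310260104
tool mm [-0.1  0.2 -0. ] yaw err tool deg -0.1
[283 335]Traceback (most recent call last):
  File "<stdin>", line 8, in <module>
ValueError: could not broadcast input array from shape (198,224,3) into shape (198,200,3)
```

At 86.5 mm there is still no contact, where a nominal tip would have been 7.5 mm into the paddle. That confirms the tip offset. I'll continue by force.

Request:
servo_tool:
  deltas:
    - [1,0,0,3,0,0,0]
    - [1,0,0,3,0,0,0]
    - [1,0,0,2,0,0,0]
    - [1,0,0,0,0,0,0]
    - [1,0,0,0,0,0,0]

```text
t: 5.65
eef_pos: [0.5389, -0.1732, 0.0785]
ee_rot: [-3.142, -0.0, 3.02]
force: [-0.4, 1.1, 1.0]
width: 0.0001
gripper_force: 0.0
```

Request:
servo_tool:
  deltas:
    - [1,0,0,3,0,0,0]
    - [1,0,0,3,0,0,0]
    - [1,0,0,2,0,0,0]
    - [1,0,0,0,0,0,0]
    - [1,0,0,0,0,0,0]

```text
t: 6.07
eef_pos: [0.5389, -0.1732, 0.0705]
ee_rot: [-3.141, -0.0, 3.02]
force: [0.3, -0.0, 0.0]
width: 0.0005
gripper_force: 0.0
```

```bash
python3 - <<'E'
from h import *
f=arm.grab_frame("scene"); s=arm.get_state(); p=s["eef_pos"]; print(p,s["force"])
o=np.array([190,170]);k=5
im=cv2.resize(f["color"][170:290,190:310,::-1],None,fx=k,fy=k,interpolation=cv2.INTER_CUBIC)
u=((pix(f,p)-o+.5)*k).astype(int); cv2.circle(im,tuple(map(int,u)),3,(0,0,255),-1); print(u)
cv2.imwrite("pics/s4.png",im)
E
```

```text
[ 0.53900498 -0.17323239  0.07069263] [-0.37751653 -0.27957296 -0.2172148 ]
[287 407]
```

View pics/s4.png

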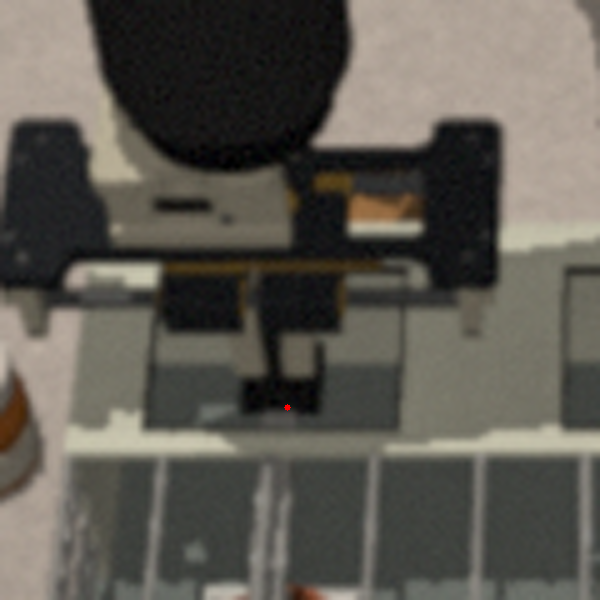

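The picture shows the shut fingers over the paddle, ending at crop (275,378) near the paddle's centre at (282,376). The small stubs at the ends of the gripper body end at crop (35,337) and (470,333). Before pressing further I'll compute from these pixels how high the tips and stubs are.

```bash
python3 - <<'E'
from h import *
from scipy.optimize import brentq, least_squares
f=arm.grab_frame("scene"); s=arm.get_state(); p=s["eef_pos"]; Rm=rot(s["ee_rot"])
full=lambda c:(np.array(c)+.5)/5-.5+[190,170]
feats={"tip":(275,378),"stubL":(35,337),"stubR":(470,333),"plateL":(3,283),"plateR":(498,285),"blockL":(165,328),"blockR":(338,330)}
for n,c in feats.items():
    out=[]
    for fx in (0,.01,.025,.039):   # forward of TCP, along tool -x
        g=lambda v:pix(f,p+Rm@[-fx,v[0],-v[1]])-full(c)
        r=least_squares(g,[0,.05]).x; out.append((fx,(r*1e3).round().astype(int).tolist()))
    print(n,out)
print(np.array(f["K"]),s["t"])
E
```

```text
tip [(0, [-3, 21]), (0.01, [-1, 36]), (0.025, [2, 57]), (0.039, [5, 77])]
stubL [(0, [-98, 51]), (0.01, [-95, 65]), (0.025, [-90, 86]), (0.039, [-85, 105])]
stubR [(0, [80, 53]), (0.01, [81, 67]), (0.025, [82, 87]), (0.039, [83, 107])]
plateL [(0, [-105, 88]), (0.01, [-102, 101]), (0.025, [-96, 121]), (0.039, [-92, 140])]
plateR [(0, [93, 86]), (0.01, [93, 99]), (0.025, [94, 119]), (0.039, [95, 138])]
blockL [(0, [-44, 57]), (0.01, [-42, 71]), (0.025, [-38, 91]), (0.039, [-34, 111])]
blockR [(0, [26, 55]), (0.01, [28, 69]), (0.025, [30, 90]), (0.039, [32, 109])]
[[605.79301641   0.         323.66197218]
 [  0.         605.79301641 246.68123647]
 [  0.           0.           1.        ]] 6.1667
```

The left/right symmetry puts the stubs about 39 mm forward and about 102 mm above the reported TCP. The tips are about 36 mm above it. Body-to-tip distance therefore matches the stated 66 mm, leaving about 24 mm over the guard at full press. I expect contact near TCP z 58 mm and the stop near 34 mm.

Request:
servo_tool:
  deltas:
    - [1,0,0,3,0,0,0]
    - [1,0,0,3,0,0,0]
    - [1,0,0,2,0,0,0]
    - [1,0,0,0,0,0,0]
    - [1,0,0,0,0,0,0]

```text
t: 6.58
eef_pos: [0.5389, -0.1732, 0.0626]
ee_rot: [-3.142, -0.0, 3.02]
force: [-0.5, -0.1, -0.5]
width: 0.0005
gripper_force: 0.1
```

Request:
servo_tool:
  deltas:
    - [1,0,0,3,0,0,0]
    - [1,0,0,3,0,0,0]
    - [1,0,0,2,0,0,0]
    - [1,0,0,0,0,0,0]
    - [1,0,0,0,0,0,0]

```text
t: 7.0
eef_pos: [0.539, -0.1732, 0.0546]
ee_rot: [-3.142, -0.0, 3.02]
force: [-1.0, -0.2, 1.9]
width: 0.0004
gripper_force: 1.1
```

Request:
servo_tool:
  deltas:
    - [1,0,0,2,0,0,0]
    - [1,0,0,2,0,0,0]
    - [1,0,0,0,0,0,0]
    - [1,0,0,0,0,0,0]

```text
t: 7.33
eef_pos: [0.539, -0.1732, 0.0507]
ee_rot: [-3.142, -0.0, 3.02]
force: [-0.3, -0.8, 2.6]
width: 0.0003
gripper_force: 1.2
```

Request:
servo_tool:
  deltas:
    - [1,0,0,3,0,0,0]
    - [1,0,0,3,0,0,0]
    - [1,0,0,0,0,0,0]
    - [1,0,0,0,0,0,0]

```text
t: 7.67
eef_pos: [0.5393, -0.1733, 0.0448]
ee_rot: [-3.141, 0.0, 3.02]
force: [-1.0, -0.1, 5.7]
width: 0.0006
gripper_force: 2.7
```

Request:
servo_tool:
  deltas:
    - [1,0,0,2,0,0,0]
    - [1,0,0,2,0,0,0]
    - [1,0,0,0,0,0,0]
    - [1,0,0,0,0,0,0]

```text
t: 8.0
eef_pos: [0.5395, -0.1733, 0.0411]
ee_rot: [-3.141, 0.001, 3.02]
force: [-2.0, 0.3, 5.7]
width: 0.0007
gripper_force: 3.2
```

Request:
servo_tool:
  deltas:
    - [1,0,0,2,0,0,0]
    - [1,0,0,2,0,0,0]
    - [1,0,0,0,0,0,0]
    - [1,0,0,0,0,0,0]

```text
t: 8.33
eef_pos: [0.5398, -0.1734, 0.0385]
ee_rot: [-3.141, 0.002, 3.02]
force: [-5.3, 2.7, 17.6]
width: 0.0006
gripper_force: 9.1
```

The force rose to 2 N near 60 mm, climbed once the foot met the mount near 47 mm, and then went stiff at 38.5 mm, about 23 mm of travel. That fits the hard stop. I'll hold for just over 2 s.

Request:
servo_tool:
  deltas:
    - [1,0,0,0,0,0,0]
    - [1,0,0,0,0,0,0]
    - [1,0,0,0,0,0,0]
    - [1,0,0,0,0,0,0]
    - [1,0,0,0,0,0,0]
    - [1,0,0,0,0,0,0]
    - [1,0,0,0,0,0,0]
    - [1,0,0,0,0,0,0]
    - [1,0,0,0,0,0,0]
    - [1,0,0,0,0,0,0]
    - [1,0,0,0,0,0,0]
    - [1,0,0,0,0,0,0]
    - [1,0,0,0,0,0,0]
    - [1,0,0,0,0,0,0]
    - [1,0,0,0,0,0,0]
    - [1,0,0,0,0,0,0]
    - [1,0,0,0,0,0,0]
    - [1,0,0,0,0,0,0]
    - [1,0,0,0,0,0,0]
    - [1,0,0,0,0,0,0]

```text
t: 10.0
eef_pos: [0.5398, -0.1734, 0.0385]
ee_rot: [-3.141, 0.002, 3.02]
force: [-5.1, 1.7, 17.6]
width: 0.0002
gripper_force: 9.0
```

Request:
servo_tool:
  deltas:
    - [1,0,0,0,0,0,0]
    - [1,0,0,0,0,0,0]
    - [1,0,0,0,0,0,0]
    - [1,0,0,0,0,0,0]
    - [1,0,0,0,0,0,0]
    - [1,0,0,0,0,0,0]
    - [1,0,0,0,0,0,0]
    - [1,0,0,0,0,0,0]

```text
t: 10.67
eef_pos: [0.5398, -0.1734, 0.0385]
ee_rot: [-3.141, 0.002, 3.02]
force: [-4.8, 0.8, 17.7]
width: 0.0006
gripper_force: 9.0
```

```bash
python3 - <<'E'
from h import *
s=arm.get_state(); print(s["t"],s["eef_pos"],s["force"])
f=arm.grab_frame("scene"); g=cv2.imread("pics/scene.png")[:,:,::-1]
for q in("paddle_left","foot_left"):
    for d in arm.recognise(q,f)[:3]: print(q,d["conf"],world(f,d["at"]).round(3))
# lever bar shift at the part behind the guard: dark paddle extent below fingers
c=slice(225,265)
for im in (g,f["color"]):
    m=(im[236:262,225:268].max(2)<45); r,cc=np.nonzero(m); print(len(r),(r.min()+236,r.max()+236,cc.min()+225,cc.max()+225) if len(r) else None)
E
```

```text
10.6667 [ 0.53983251 -0.1733943   0.03853806] [-4.78831355  0.7778265  17.69037667]
paddle_left 0.8 [ 0.609 -0.014  0.092]
paddle_left 0.58 [ 0.585 -0.062  0.113]
218 (np.int64(239), np.int64(252), np.int64(238), np.int64(254))
363 (np.int64(236), np.int64(255), np.int64(225), np.int64(259))
```

I'll confirm it is the stop with 1 mm more commanded. The position should hardly change.

Request:
servo_tool:
  deltas:
    - [1,0,0,1,0,0,0]
    - [1,0,0,0,0,0,0]
    - [1,0,0,0,0,0,0]
    - [1,0,0,0,0,0,0]

```text
t: 11.15
eef_pos: [0.5399, -0.1734, 0.0381]
ee_rot: [-3.141, 0.002, 3.02]
force: [-8.1, 3.0, 22.0]
width: 0.0005
gripper_force: 11.8
```

```bash
python3 - <<'E'
from h import *
from scipy.spatial.transform import Rotation
s=arm.get_state(); print(s["t"],s["eef_pos"],s["force"])
# lever tilt: match each bar segment behind the guard between start and now (image shift in rows/cols)
f=arm.grab_frame("scene"); g=cv2.imread("pics/scene.png")[:,:,::-1]
d=np.abs(f["color"].astype(int)-g.astype(int)).sum(2)
for n,(c0,c1) in {"right":(232,258),"left":(314,342)}.items():
    print(n,[int(d[r:r+10,c0:c1].mean()) for r in range(262,345,10)])
# spring-foot/stem & mount check
for q in("ammonite","foot_right"):
    for e in arm.recognise(q,f)[:2]: print(q,e["conf"],world(f,e["at"]).round(3))
E
```

```text
11.15 [ 0.53989836 -0.17341139  0.0381281 ] [-8.12332577  2.96379019 22.0138846 ]
right [51, 68, 35, 39, 32, 35, 31, 26, 32]
left [55, 57, 36, 30, 38, 38, 32, 28, 32]
ammonite 0.78 [ 0.772 -0.377  0.027]
ammonite 0.66 [ 0.645 -0.176  0.04 ]
foot_right 0.5 [ 0.64  -0.181  0.058]
```

Another 1 mm commanded moved the tip only 0.4 mm while the force rose 4 N, so it is rigid and at the stop. It has been held for about 2.8 s. Now I'll let it up smoothly and draw clear.

Request:
servo_tool:
  deltas:
    - [1,0,0,-3,0,0,0]
    - [1,0,0,-4,0,0,0]
    - [1,0,0,-4,0,0,0]
    - [1,0,0,-4,0,0,0]
    - [1,0,0,-4,0,0,0]
    - [1,0,0,-4,0,0,0]
    - [1,0,0,-4,0,0,0]
    - [1,0,0,-6,0,0,0]
    - [1,0,0,-10,0,0,0]
    - [1,0,0,-15,0,0,0]
    - [1,0,0,-20,0,0,0]
    - [1,0,0,-20,0,0,0]
    - [1,0,0,-20,0,0,0]
    - [1,0,0,-20,0,0,0]
    - [1,0,0,-15,0,0,0]
    - [1,0,0,-8,0,0,0]
    - [1,0,0,0,0,0,0]
    - [1,0,0,0,0,0,0]
    - [1,0,0,0,0,0,0]

```text
t: 12.88
eef_pos: [0.5383, -0.173, 0.1956]
ee_rot: [3.141, -0.002, 3.019]
force: [-0.4, 0.6, 0.1]
width: 0.0004
gripper_force: 0.0
```

```bash
python3 - <<'E'
from h import *
s=arm.get_state(); print(s["t"],s["eef_pos"],s["force"])
f=arm.grab_frame("scene"); g=cv2.imread("pics/scene.png")[:,:,::-1]
for im in (g,f["color"]):
    m=(im[236:262,232:262].max(2)<45); r,cc=np.nonzero(m); print(len(r),(r.min()+236,r.max()+236,cc.min()+232,cc.max()+232))
for q in("ammonite","slab","paddle_right","jar","glue"):
    for e in arm.recognise(q,f)[:2]: print(q,e["conf"],world(f,e["at"]).round(3))
E
```

```text
12.8833 [ 0.53831892 -0.1730367   0.19562969] [-0.4371762   0.64469539  0.08272057]
218 (np.int64(239), np.int64(252), np.int64(238), np.int64(254))
218 (np.int64(239), np.int64(252), np.int64(238), np.int64(254))
ammonite 0.93 [ 0.645 -0.173  0.043]
ammonite 0.77 [ 0.771 -0.38   0.029]
slab 0.65 [ 0.667 -0.024  0.042]
slab 0.62 [ 0.61  -0.018  0.093]
paddle_right 0.88 [ 0.599 -0.179  0.093]
jar 0.97 [ 0.514 -0.309  0.062]
jar 0.57 [ 0.598 -0.182  0.087]
glue 0.86 [0.543 0.123 0.053]
glue 0.71 [ 0.612 -0.104  0.017]
```

The paddle is back exactly where it was, both mounts are in place, and the arm is clear. I'll hand it in.

```bash
python3 -c "
from station import arm
print(arm.job_done())"
```

```text
the job is handed in; nothing more can be done
None
```

I pushed the ammonite's lever (the right one) to its stop, held it there about 2.5 s, let it spring back up and drew the arm clear. The job is handed in, but no verdict came back.

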